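Dress the edge of a griddle-scraper blade with a file

TASK

Pull the red lamp knob out until it stops, then take the file and dress the upper edge of the scraper blade in the vise with one forward stroke on its left third, then one on its middle third, then one on its right third (left and right as seen from the robot): hold the file level and square across the edge, start close behind its tip, push it away from the robot with light steady pressure until the edge is well towards the handle, and lift it clear before bringing it back - never drag it backwards on the edge or lean hard on it. With all three strokes done, lay the file back in its rest as it lay before, let go of it, and push the lamp knob fully home; leave the cup, jar and spare blade where they are.

Things in the scene. Friction and masses are not known exactly. Their poses are not given: they have to be found in the camera images.
- vise: Blue bench vise, fixed to the table (cannot slide), 150 mm along x, 124 mm wide along y, jaw tops 75 mm above the table; its screw and cross bar reach x = 100 mm, 50 mm high. Origin: centre of its underside, on the table. x: the level filing direction, away from the robot; y: left, along the blade; z: up. More than 15 N on vise or blade is leaning too hard.
- jaws (a point): Point midway between the jaw tops, 75 mm above the table. Steel blade, 3 mm thick, 120 mm long (vise y -60 to 60), stands in the plane x = 0; its level upper edge is 15 to 35 mm above here, how much is not reported: find it by touch or sight. Thirds: left y > 20 mm, middle -20 to 20, right y < -20 (centre line of the file). Pressed down it sinks 1 mm per 2.5 N, and springs back.
- blade_give (a joint): How far friction drags the blade along the vise's x in its rubber liners, m: 0 at rest, positive forward, about 1 mm per 0.8 N, springs back. In a forward stroke the file must press with more than 1 N and drag it more than 0.8 mm (about 5 N of pressure is good); below -1 mm it was dragged backwards, a failure.
- file: Flat file, about 180 g, 240 mm long. Origin: on its long axis where handle meets blade; x to the tip, z up. Orange handle x = -110 to 0 mm, 24 mm wide (y), 24 mm high; dark steel blade x = 0 to 130 mm, 22 mm wide, 5 mm thick; both centred on the axis (blade underside 2.5 mm below it, handle underside 12 mm). Grip the handle across y from above near x = -30 mm; balance point in the blade.
- file_tip (a point): Middle of the tip end of the file's underside: x = 130, y = 0, z = -2.5 mm in the file's frame. A stroke starts with this point 10 to 45 mm beyond the blade edge along the vise's x and ends with it 85 to 105 mm beyond, the file within 15 degrees of the vise's x.
- file_rest: Grey rest fixed to the table, base 250 x 90 x 6 mm, x along the file, origin on the table. Two cross blocks 24 mm thick carry the file: x = -85 mm, top 45 mm, under the handle; x = 75 mm, top 54.5 mm, under the blade; side lips 10 mm high, 56 mm apart. The file lies tip to +x, its origin at x = y = 0, 57 mm up; lay it back within 25 mm in x, 18 mm in y. Between the blocks fingers fit.
- lamp_box: Grey switch box of the work lamp, fixed to the table, 100 x 90 x 50 mm high, origin centre of its underside, the red knob on the middle of its top.
- lamp_knob (a joint): Travel of the knob, m: 0 pushed home (lamp off), 0.012 pulled straight up to its stop (lamp on). It stays where it is left; moving it takes about 4 N.
- lamp_knob_grip (a point): Centre of the red knob's round head, which is 28 mm in diameter and 22 mm high, upright; 71 mm above the table when pushed home. The gap below the head is 10 mm when home. The knob moves vertically.
- cup: Bystander: metal cup, 72 mm across, 85 high. Origin: centre of its underside.
- spare_blade: Bystander: second scraper blade lying flat on the table in front of the vise, 50 x 120 x 5 mm. Origin: centre of its underside.
- jar: Bystander: amber jar, 52 mm across, 60 high. Origin: centre of its underside.

How it is judged:
On the way, in this order (a step that is already met when the one before it is completed fails the run):
1. the lamp knob is pulled out to its stop (value of joint lamp_knob above 0.01 m), for 0.1 s.
2. left third: the file bites the edge with its tip end (edge less than 50 mm behind the tip), pushed forward (contact force between file and vise above 1 N and value of joint blade_give above 0.0008 m and z of file_tip in the frame of vise above 0.078 m and angle between the x axis of file and the x axis of vise, either way round below 0.3 rad and value of joint lamp_knob above 0.009 m and x of file_tip in the frame of vise between 0.005 and 0.05 m and y of file_tip in the frame of vise above 0.02 m), for 0.02 s.
3. left third: still biting forward halfway along the file (edge 55 to 75 mm behind the tip) (contact force between file and vise above 1 N and value of joint blade_give above 0.0008 m and z of file_tip in the frame of vise above 0.078 m and angle between the x axis of file and the x axis of vise, either way round below 0.3 rad and value of joint lamp_knob above 0.009 m and x of file_tip in the frame of vise between 0.055 and 0.075 m and y of file_tip in the frame of vise above 0.02 m), for 0.02 s.
4. left third: still biting forward at the end of the stroke (edge more than 80 mm behind the tip) (contact force between file and vise above 1 N and value of joint blade_give above 0.0008 m and z of file_tip in the frame of vise above 0.078 m and angle between the x axis of file and the x axis of vise, either way round below 0.3 rad and value of joint lamp_knob above 0.009 m and x of file_tip in the frame of vise above 0.08 m and y of file_tip in the frame of vise above 0.02 m), for 0.02 s.
5. middle third: the file bites the edge with its tip end (edge less than 50 mm behind the tip), pushed forward (contact force between file and vise above 1 N and value of joint blade_give above 0.0008 m and z of file_tip in the frame of vise above 0.078 m and angle between the x axis of file and the x axis of vise, either way round below 0.3 rad and value of joint lamp_knob above 0.009 m and x of file_tip in the frame of vise between 0.005 and 0.05 m and y of file_tip in the frame of vise between -0.02 and 0.02 m), for 0.02 s.
6. middle third: still biting forward halfway along the file (edge 55 to 75 mm behind the tip) (contact force between file and vise above 1 N and value of joint blade_give above 0.0008 m and z of file_tip in the frame of vise above 0.078 m and angle between the x axis of file and the x axis of vise, either way round below 0.3 rad and value of joint lamp_knob above 0.009 m and x of file_tip in the frame of vise between 0.055 and 0.075 m and y of file_tip in the frame of vise between -0.02 and 0.02 m), for 0.02 s.
7. middle third: still biting forward at the end of the stroke (edge more than 80 mm behind the tip) (contact force between file and vise above 1 N and value of joint blade_give above 0.0008 m and z of file_tip in the frame of vise above 0.078 m and angle between the x axis of file and the x axis of vise, either way round below 0.3 rad and value of joint lamp_knob above 0.009 m and x of file_tip in the frame of vise above 0.08 m and y of file_tip in the frame of vise between -0.02 and 0.02 m), for 0.02 s.
8. right third: the file bites the edge with its tip end (edge less than 50 mm behind the tip), pushed forward (contact force between file and vise above 1 N and value of joint blade_give above 0.0008 m and z of file_tip in the frame of vise above 0.078 m and angle between the x axis of file and the x axis of vise, either way round below 0.3 rad and value of joint lamp_knob above 0.009 m and x of file_tip in the frame of vise between 0.005 and 0.05 m and y of file_tip in the frame of vise below -0.02 m), for 0.02 s.
9. right third: still biting forward halfway along the file (edge 55 to 75 mm behind the tip) (contact force between file and vise above 1 N and value of joint blade_give above 0.0008 m and z of file_tip in the frame of vise above 0.078 m and angle between the x axis of file and the x axis of vise, either way round below 0.3 rad and value of joint lamp_knob above 0.009 m and x of file_tip in the frame of vise between 0.055 and 0.075 m and y of file_tip in the frame of vise below -0.02 m), for 0.02 s.
10. right third: still biting forward at the end of the stroke (edge more than 80 mm behind the tip) (contact force between file and vise above 1 N and value of joint blade_give above 0.0008 m and z of file_tip in the frame of vise above 0.078 m and angle between the x axis of file and the x axis of vise, either way round below 0.3 rad and value of joint lamp_knob above 0.009 m and x of file_tip in the frame of vise above 0.08 m and y of file_tip in the frame of vise below -0.02 m), for 0.02 s.
At the end, for the whole second after the job is handed in: The file lies at rest and released on both blocks of its rest, tip the way it lay before (origin within 25 mm along and 18 mm across, 50 to 64 mm high), the lamp knob is within 2 mm of fully home, and nothing touches the vise or blade (x of file in the frame of file_rest between -0.025 and 0.025 m and y of file in the frame of file_rest between -0.018 and 0.018 m and z of file in the frame of file_rest between 0.05 and 0.064 m and x of file_tip in the frame of file_rest above 0.09 m and linear speed of file below 0.02 m/s and contact force between file and the fingers below 0.05 N and value of joint lamp_knob below 0.002 m and contact force between vise and anything else below 0.05 N).
It fails at once if the blade is dragged backwards (blade_give below -1 mm) (value of joint blade_give below -0.001 m).
It fails at once if the vise or blade is pushed with more than 15 N (contact force between vise and anything else above 15 N).
It fails at once if the cup, jar or spare blade is moved more than 20 mm (distance of any of cup, spare_blade, jar from where it was at the start of the episode above 0.02 m).
It also fails if it takes over 72 s, if anything falls off the work surface, if the arm or the gripper's body presses on something with over 40 N, if the wrist force passes 120 N, or if a joint passes its speed limit or range.

ROBOT

A 6-joint arm with a two-finger parallel gripper is mounted at the origin on the work surface. World frame = base frame: x ahead of the robot, y to its left, z up, the work surface at z = 0. Lengths are in m, angles in rad, forces in N, time in s.
With the tool pointing down it reaches from about 0.35 to 0.975 m from the base axis. Payload 17.4 kg.
Tool frame: the origin (TCP) lies on the mounting face of the last link; the fingertips stand 173 mm ahead of it and the grasp point (between the pads) lies arm.hold_point_z ahead of it (arm.hold_point_z is the distance from the TCP to the grasp point, in m); y points along the fingers, x is the direction in which the jaws open and shut, and the axes are right-handed (so a half turn about y gives the same grasp; the last joint's range is limited). The gripper opens to 85 mm and grips with 20 to 120 N. Pads are 22 mm wide; open, the fingers measure 114 mm over their backs; the gripper's body (76 mm by 85 mm) begins 54 mm behind the grasp point. The pads swing forward as they close: fully open they stand 13 mm farther back than shut.
Start: joints at [-1.248, 0.116, 1.442, -0, 1.584, -0.038], TCP at [0.238, -0.632, 0.405] pointing down, gripper open.
Joint ranges: [-2.83, 2.83], [-0.83, 2.19], [0.07, 2.5], [-1.14, 4.28], [0.01, 3], [-2.97, 2.97]. Speed limits (rad/s): [1.89, 1.89, 2.22, 3.14, 3.14, 3.14].

INTERFACE

Orientations are given as a unit quaternion [w, x, y, z].
In Python, from rig import monitor, optics, ticket, arm gives the robot as it stands.
- The arm moves only by the tool carry_out, never from a script. Its argument "rows" is a list of rows, each a list of 4 numbers: the shift along the tool's x, y, z scaled (see below), then the turn about the tool's y scaled (see below). A call has exactly 8 rows; each row is the pose to reach, as a shift and turn from the pose measured when the call began, along the tool's axes at that moment; what a row does not reach only later rows make up. The controller multiplies each number of a shift by 150 mm and each number of a turn by pi/2 rad. A row lasts 1/12 s, in which the tool goes at most 41.7 mm and 7.16 degrees, less where a joint would pass 70% of its speed; a pose out of reach is approached as far as the arm can. A call with a number of a shift or a turn outside -1 to 1 is refused whole. A call with a gripper value outside its range is refused whole. "fingers" is the closure, from 0 (fully open) to 1 (shut), set as the call begins (left out, the last holds). The fingers move at their own pace and stop on an object; the grip force is fixed at half the most. Time passes only in rows, so rows that repeat a pose let the fingers close, or fill a call up. It gives the time, the measured TCP pose, the force and the opening at its end, in the units of the state.
- monitor.observe(): the state, without advancing time (a new reading comes with each control period).
- optics.capture(name): name is "side" or "top"; returns (picture, depth): 400x640x3 uint8, blue, green, red; 400x640 float32, m along the optical axis (not along the pixel's ray), 0 where there is no reading.
- optics.calibration(name): a dict with "vfov" (degrees; the focal length in pixels is half the picture's height over the tangent of half this angle, whatever the lens; pixels are square), "cx", "cy" (the principal point, pixels), "pose" (4x4, takes a point from camera to world coordinates). Camera axes: x right, y down, z forward; pixel columns grow to the right and rows downward; lengths in m; the calibration is good to about 2 mm. A picture is of the moment at which its call begins. calibration takes no time and is no camera call.
- ticket.hand_in(): hands the job in, once; it reports no verdict.
The state is a dict: "clock": time; "joint_positions": joint angles; "joint_velocities": joint speeds; "tau": joint torques, N m; "tcp_pos": TCP position; "ee_rot": TCP orientation; "ft_force": force on the tool from outside, world axes, zero at the start; "torque": the same for the moment, N m; "opening": finger opening in m.
Only numpy, scipy, OpenCV 4.12 (cv2) and the standard library are available. Lean on these libraries where they do the work, as an engineer would, in place of code of your own. Each camera call takes 0.05 s, during which the arm holds its last target. There are 200 camera calls.

## Working session

There is one attempt and no reset: what is moved stays moved. The work goes in short steps, Python scripts to look and compute and a tool call to move; the robot and the scene stay as the last step left them, time stands still between calls to the robot, and variables do not carry over. Pictures are saved under pics/ and viewed, about 8 in all and at most 12, crops included, and the job is handed in when it is done.

Besides the shell and the picture viewer there is one more tool, called after "Call:" in YAML: its name, and indented under it one key for each argument. carry_out: Moves the arm, as the interface text tells. Shifts and turns lie within -1 to 1; 1 stands for 150 mm of shift or pi/2 rad of turn. Its arguments: {"type":"object","properties":{"rows":{"type":"array"},"fingers":{"type":"number"}},"required":["rows"]}

```bash
ls; mkdir -p pics
python3 - <<'E'
from rig import monitor, optics, ticket, arm
import cv2,numpy as np
print(monitor.observe()); print(arm.hold_point_z)
for n in ("top","side"):
    c=optics.calibration(n);print(n,c)
    p,d=optics.capture(n);cv2.imwrite(f"pics/{n}0.png",p);np.save(f"pics/{n}0.npy",d)
E
```

```text
pics
{'clock': 0.0, 'joint_positions': array([-1.24781889e+00,  1.16502996e-01,  1.44227416e+00, -7.73128004e-06,
        1.58398159e+00, -3.77841243e-02]), 'joint_velocities': array([-0.00292038, -0.0007052 , -0.00114892, -0.0016931 ,  0.00085044,
       -0.00091117]), 'tau': array([-5.90364998e-04, -7.31986213e+01, -6.32493997e+01, -1.37987395e-04,
        6.18617720e-03,  5.41459741e-06]), 'tcp_pos': array([ 0.23827175, -0.63156307,  0.40394505]), 'ee_rot': array([ 0.58183465, -0.58134475,  0.40251723, -0.40185396]), 'ft_force': array([-0.03272439, -0.08686271,  0.80189173]), 'torque': array([-0.00100523,  0.03264299,  0.05799291]), 'opening': 0.08563598340414143}
0.1547
top {'vfov': 51.29458498196904, 'cx': 320.4229629215372, 'cy': 198.86595240625127, 'pose': array([[ 2.74219266e-02, -9.86824109e-01,  1.59455997e-01,
         3.89856792e-01],
       [-9.99510152e-01, -2.94745839e-02, -1.05216234e-02,
         1.10709234e-03],
       [ 1.50828908e-02, -1.59089365e-01, -9.87148966e-01,
         1.22066706e+00],
       [ 0.00000000e+00,  0.00000000e+00,  0.00000000e+00,
         1.00000000e+00]])}
side {'vfov': 43.147722073423374, 'cx': 316.7669386639464, 'cy': 192.4107978700583, 'pose': array([[-0.81735873, -0.31563995,  0.48197108, -0.06923135],
       [-0.57573863,  0.41670392, -0.70347912,  0.94003688],
       [ 0.02120688, -0.85248417, -0.5223227 ,  0.75453697],
       [ 0.        ,  0.        ,  0.        ,  1.        ]])}
```

View pics/top0.png

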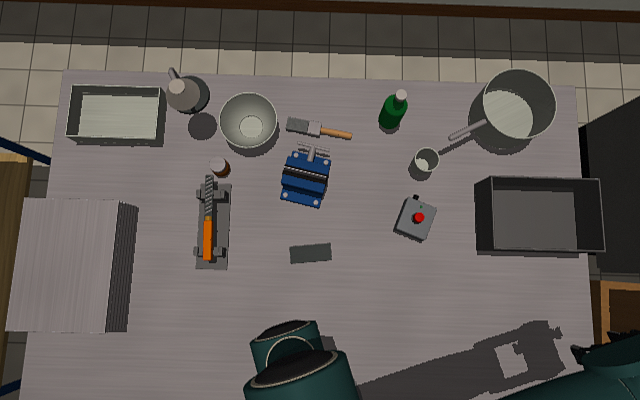

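View pics/side0.png

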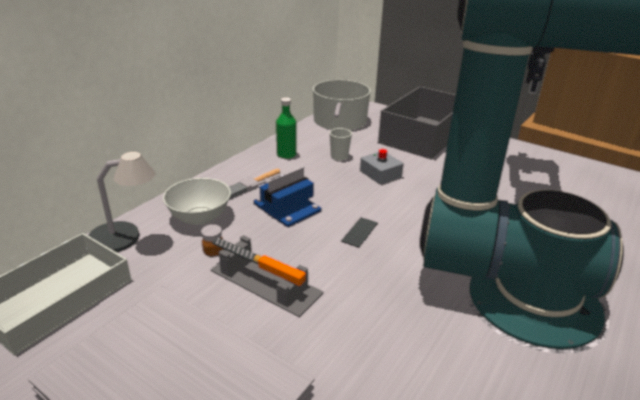

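The top view shows the vise near (305,178), the file from (207,260) to (209,178) with its tip away from the robot and the jar close by at (221,167). The knob is at (419,217), the cup at (427,158) and the spare blade at (310,253).

```bash
cat > h.py <<'E'
import numpy as np, cv2
from rig import optics, monitor
from scipy.spatial.transform import Rotation as R
def cloud(name,d):
    c=optics.calibration(name);f=200/np.tan(np.radians(c["vfov"]/2))
    v,u=np.mgrid[0:400,0:640]
    P=np.stack([(u-c["cx"])/f*d,(v-c["cy"])/f*d,d],-1)
    return P@c["pose"][:3,:3].T+c["pose"][:3,3]
def pix(name,p):
    c=optics.calibration(name);f=200/np.tan(np.radians(c["vfov"]/2))
    q=(np.asarray(p)-c["pose"][:3,3])@c["pose"][:3,:3]
    return np.array([c["cx"]+f*q[...,0]/q[...,2],c["cy"]+f*q[...,1]/q[...,2]]).T
def ray(name,u,v,z):
    c=optics.calibration(name);f=200/np.tan(np.radians(c["vfov"]/2))
    r=c["pose"][:3,:3]@np.array([(u-c["cx"])/f,(v-c["cy"])/f,1]);o=c["pose"][:3,3]
    return o+r*(z-o[2])/r[2]
E
python3 - <<'E'
from h import *
for n in ("top","side"):
    p=cv2.imread(f"pics/{n}0.png").astype(int);d=np.load(f"pics/{n}0.npy");P=cloud(n,d)
    b,g,r=p[...,0],p[...,1],p[...,2]
    v,u=np.mgrid[0:400,0:640]
    win=(u>190)&(u<450)&(v>130)&(v<290) if n=="top" else (u>180)&(u<420)&(v>120)&(v<310)
    for nm,m in dict(red=(r>140)&(g<60)&(b<60),orange=(r>180)&(g>60)&(g<150)&(b<60),blue=(b>90)&(r<70)).items():
        m=m&win&(d>0);Q=P[m]
        print(n,nm,m.sum(),Q.min(0).round(3),Q.max(0).round(3),np.median(Q,0).round(3))
        if nm!="red":
            t=Q[Q[:,2]>np.percentile(Q[:,2],50)]; (c,s,a)=cv2.minAreaRect((t[:,:2]*1000).astype(np.float32)); print(' rect',c,s,a)
            if nm=="orange": print(' axis',np.linalg.svd(Q[:,:2]-Q[:,:2].mean(0),full_matrices=0)[2][0])
    x0,y0,x1,y1=(190,135,345,275) if n=="top" else (200,155,330,315)
    pc=cv2.resize(cv2.imread(f"pics/{n}0.png")[y0:y1,x0:x1],None,fx=4,fy=4,interpolation=cv2.INTER_CUBIC);
    cv2.imwrite(f"pics/{n}0c.png",pc[:600])
E
```

```text
top red 63 [ 0.521 -0.297  0.076] [ 0.543 -0.273  0.085] [ 0.532 -0.285  0.082]
top orange 257 [0.4   0.288 0.063] [0.505 0.309 0.076] [0.455 0.298 0.069]
 rect (453.9092102050781, 297.424072265625) (101.31739044189453, 18.229293823242188) 2.0848891735076904
 axis [-0.9994136  -0.03424112]
top blue 1080 [ 0.563 -0.037  0.005] [0.728 0.107 0.081] [0.624 0.038 0.073]
 rect (645.4209594726562, 34.05147171020508) (118.7465591430664, 78.69477081298828) 77.4988021850586
side red 23 [ 0.523 -0.285  0.074] [ 0.54  -0.266  0.084] [ 0.531 -0.274  0.08 ]
side orange 364 [0.401 0.272 0.05 ] [0.518 0.315 0.071] [0.452 0.304 0.068]
 rect (454.7120361328125, 304.50921630859375) (106.23402404785156, 21.96321678161621) 4.841140270233154
 axis [-0.99698371 -0.07761103]
side blue 593 [ 0.562 -0.02   0.004] [0.725 0.112 0.092] [0.61  0.057 0.071]
 rect (644.432373046875, 38.57190704345703) (124.37291717529297, 78.27425384521484) 76.64064025878906
```

View pics/top0c.png

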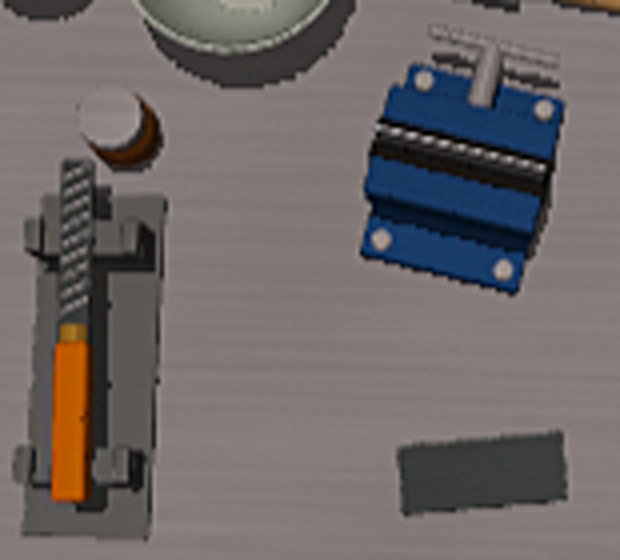

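View pics/side0c.png

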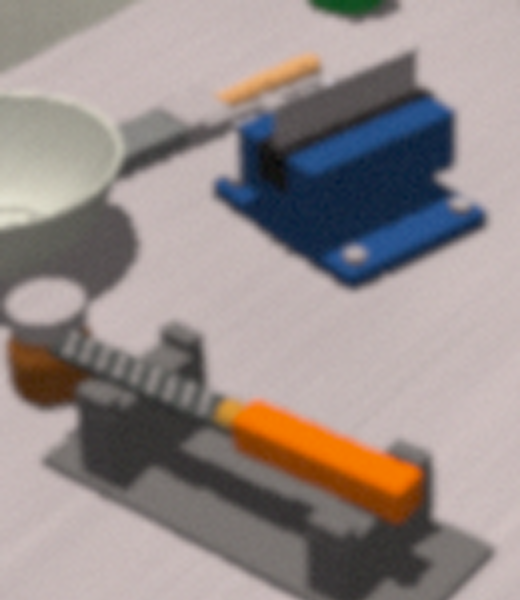

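Crop readings (full-image pixels = crop/4 + offset):
- **Top:** file tip mid at crop (77,160), handle end at (70,499), vise bolts at (424,79), (543,108), (381,238) and (503,269), blade edge from (381,126) to (547,168).
- **Side:** blade edge ends at crop (275,113) and (415,50).

Run:
```python
from h import *
T=lambda u,v,z:ray("top",190+u/4,135+v/4,z)
S=lambda u,v,z:ray("side",200+u/4,155+v/4,z)
tip=T(77,160,.0595);end=T(70,499,.069);print("file tip",tip,"end",end,np.linalg.norm((tip-end)[:2]),np.degrees(np.arctan2(*(tip-end)[1::-1])))
bl=[T(*q,.010) for q in((424,79),(543,108),(381,238),(503,269))];print(np.array(bl).round(4));c=np.mean(bl,0);print("vise c",c)
f=(bl[0]+bl[1]-bl[2]-bl[3]);w=bl[0]+bl[2]-bl[1]-bl[3];print("yaw",np.degrees(np.arctan2(f[1],f[0])),np.degrees(np.arctan2(-w[0],w[1])))
for z in(.090,.095,.1,.105,.11):
  a,b=T(381,126,z),T(547,168,z);a2,b2=S(275,113,z),S(415,50,z)
  print(z,a.round(4)[:2],b.round(4)[:2],'mid',((a+b)/2).round(4)[:2],np.linalg.norm(a-b).round(4),'| side',a2.round(4)[:2],b2.round(4)[:2],np.linalg.norm(a2-b2).round(4), np.degrees(np.arctan2(-(a-b)[0],(a-b)[1])))
for n in("top","side"):
  p=cv2.imread(f"pics/{n}0.png").astype(int);P=cloud(n,np.load(f"pics/{n}0.npy"))
  m=(P[...,2]>.085)&(P[...,2]<.125)&(abs(P[...,0]-.65)<.07)&(abs(P[...,1]-.035)<.075)
  Q=P[m];print(n,m.sum(),np.percentile(Q[:,2],[5,50,80,90,95,99]).round(4),np.median(Q,0))
b=[T(*q,.006) for q in((44,195),(165,198),(150,538),(22,535))];print("rest base",np.array(b).round(4),np.mean(b,0))
k=P=None
for n in("top","side"):
  p=cv2.imread(f"pics/{n}0.png").astype(int);m=((p[...,2]>140)&(p[...,1]<60)&(p[...,0]<60));v,u=np.nonzero(m);s=(u>350)&(u<440);print(n,"red",u[s].mean(),v[s].mean(),u[s].min(),u[s].max(),v[s].min(),v[s].max(),ray(n,u[s].mean(),v[s].mean(),.078 if n=="top" else .074))
```

```text
file tip [0.63659202 0.30607414 0.0595    ] end [0.39869464 0.29186888 0.069     ] 0.23832111645353038 3.4171720783905593
[[ 0.7169  0.0649  0.01  ]
 [ 0.6974 -0.0246  0.01  ]
 [ 0.5953  0.0921  0.01  ]
 [ 0.5749  0.0017  0.01  ]]
vise c [0.64615005 0.03351886 0.01      ]
yaw -12.364333535288948 -12.500115805772046
0.09 [0.6607 0.0893] [ 0.6344 -0.0268] mid [0.6476 0.0313] 0.1191 | side [0.6689 0.0829] [ 0.6474 -0.04  ] 0.1248 -12.749337411089448
0.095 [0.6595 0.0889] [ 0.6333 -0.0267] mid [0.6464 0.0311] 0.1186 | side [0.6634 0.0894] [ 0.642  -0.0326] 0.1239 -12.749337411089481
0.1 [0.6583 0.0886] [ 0.6323 -0.0266] mid [0.6453 0.031 ] 0.118 | side [0.6578 0.0958] [ 0.6366 -0.0252] 0.1229 -12.749337411089412
0.105 [0.6571 0.0882] [ 0.6312 -0.0264] mid [0.6442 0.0309] 0.1175 | side [0.6523 0.1023] [ 0.6312 -0.0179] 0.122 -12.749337411089444
0.11 [0.6559 0.0878] [ 0.6301 -0.0263] mid [0.643  0.0307] 0.117 | side [0.6467 0.1087] [ 0.6258 -0.0105] 0.121 -12.749337411089426
top 114 [0.0862 0.1019 0.107  0.1082 0.1085 0.11  ] [0.6447053  0.03352661 0.10194701]
side 280 [0.0858 0.0959 0.1035 0.1059 0.1064 0.1078] [0.64737965 0.04229827 0.09588793]
rest base [[0.6208 0.3426 0.006 ]
 [0.6212 0.2533 0.006 ]
 [0.3731 0.2488 0.006 ]
 [0.3728 0.3402 0.006 ]] [0.49698954 0.29620078 0.006     ]
top red 419.1111111111111 216.66666666666666 415 423 213 221 [ 0.53267324 -0.28570167  0.078     ]
side red 382.5652173913044 151.52173913043478 379 385 150 153 [ 0.53657106 -0.28626834  0.074     ]
```

```bash
cat >> h.py <<'E'
def to(p,yaw=None,s=None):
    """rows units: shift (tool axes /0.15) and turn to world TCP p, with tool x heading yaw (deg, mod 180)"""
    s=s or monitor.observe();M=R.from_quat(s["ee_rot"],scalar_first=True).as_matrix()
    d=M.T@(np.asarray(p)-s["tcp_pos"])/.15
    h=np.degrees(np.arctan2(M[1,0],M[0,0]))
    t=0 if yaw is None else -((yaw-h+90)%180-90)/90   # tool y is down: + turn lowers heading
    print("tcp",s["tcp_pos"].round(4),"x-heading",round(h,2),"yaxis",M[:,1].round(4),"F",s["ft_force"].round(2),"t",round(s["clock"],2),"open",round(s["opening"],4))
    print("  shift",d.round(4),"turn",round(t,4));return d,t
E
python3 - <<'E'
from h import *
to([.533,-.2855,.30]); to([.533,-.2855,.30],-86)
print(R.from_quat(monitor.observe()["ee_rot"],scalar_first=True).as_matrix().round(3))
print("jar",ray("top",190+110/4,135+117/4,.06))
E
```

```text
tcp [ 0.2383 -0.6316  0.4041] x-heading -69.33 yaxis [-3.e-04  1.e-03 -1.e+00] F [ 0.73  0.67 -0.57] t 0.1 open 0.0853
  shift [-1.4643  0.6953  2.6526] turn 0
tcp [ 0.2383 -0.6316  0.4041] x-heading -69.33 yaxis [-3.e-04  1.e-03 -1.e+00] F [ 0.73  0.67 -0.57] t 0.1 open 0.0853
  shift [-1.4643  0.6953  2.6526] turn 0.1852
[[ 0.353 -0.     0.936]
 [-0.936  0.001  0.353]
 [-0.001 -1.     0.   ]]
jar [0.66847618 0.28471762 0.06      ]
```

Call:
carry_out:
  rows:
    - [-0.55,0.1,1,0.185]
    - [-0.55,0.1,1,0.185]
    - [-0.55,0.1,1,0.185]
    - [-0.55,0.1,1,0.185]
    - [-0.55,0.1,1,0.185]
    - [-0.55,0.1,1,0.185]
    - [-0.55,0.1,1,0.185]
    - [-0.55,0.1,1,0.185]

```text
clock: 0.77
tcp_pos: [0.3489, -0.5022, 0.3891]
ee_rot: [0.517, -0.517, 0.483, -0.482]
ft_force: [-0.8, 0.9, -0.5]
opening: 0.0855
```

Run:
```python
from h import *
to([.533,-.2855,.28],-86)
```

```text
tcp [ 0.3489 -0.5022  0.3891] x-heading -86.02 yaxis [-6.e-04  9.e-04 -1.e+00] F [-0.77  0.92 -0.52] t 0.77 open 0.0855
  shift [-1.3554  0.728   1.3254] turn -0.0002
```

Call:
carry_out:
  rows:
    - [-1,0.4,1,0]
    - [-1,0.4,1,0]
    - [-1,0.4,1,0]
    - [-1,0.4,1,0]
    - [-1,0.4,1,0]
    - [-1,0.4,1,0]
    - [-1,0.4,1,0]
    - [-1,0.4,1,0]

```text
clock: 1.43
tcp_pos: [0.4878, -0.343, 0.3291]
ee_rot: [-0.517, 0.517, -0.483, 0.482]
ft_force: [-0.6, 0.0, 1.3]
opening: 0.0855
```

Call:
carry_out:
  rows:
    - [-0.355,0.328,0.325,0]
    - [-0.355,0.328,0.325,0]
    - [-0.355,0.328,0.325,0]
    - [-0.355,0.328,0.325,0]
    - [-0.355,0.328,0.325,0]
    - [-0.355,0.328,0.325,0]
    - [-0.355,0.328,0.325,0]
    - [-0.355,0.328,0.325,0]

```text
clock: 2.1
tcp_pos: [0.5322, -0.2874, 0.2808]
ee_rot: [-0.517, 0.517, -0.483, 0.483]
ft_force: [-0.1, 1.0, 0.0]
opening: 0.0855
```

Run:
```python
from h import *
to([.533,-.2855,.229],-86)
p,d=optics.capture("side");cv2.imwrite("pics/k1.png",cv2.resize(p[90:210,330:450],None,fx=5,fy=5,interpolation=cv2.INTER_CUBIC))
```

```text
tcp [ 0.5322 -0.2874  0.2808] x-heading -86.09 yaxis [-1.e-04 -0.e+00 -1.e+00] F [-0.1   1.03  0.05] t 2.1 open 0.0855
  shift [-0.0125  0.3454  0.006 ] turn -0.001
```

View pics/k1.png

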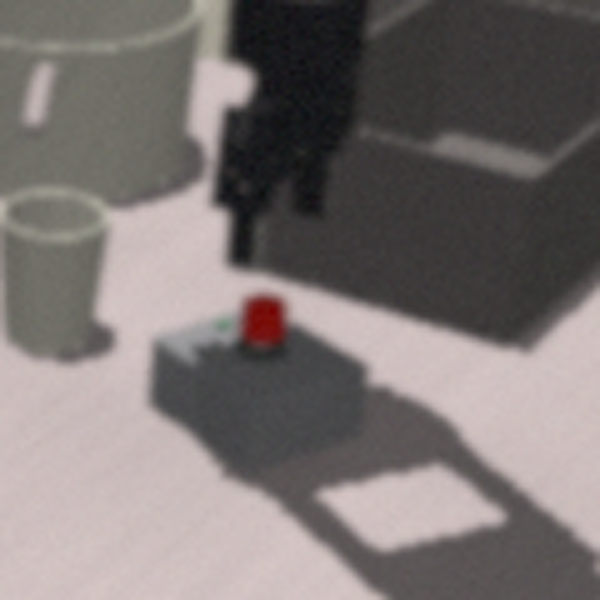

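The fingers straddle the red head (crop (264,321)) with clearance on both sides. I'll lower and close.

Call:
carry_out:
  rows:
    - [-0.012,0.1,0.015,0]
    - [-0.012,0.2,0.015,0]
    - [-0.012,0.28,0.015,0]
    - [-0.012,0.345,0.015,0]
    - [-0.012,0.345,0.015,0]
    - [-0.012,0.345,0.015,0]
    - [-0.012,0.345,0.015,0]
    - [-0.012,0.345,0.015,0]

```text
clock: 2.82
tcp_pos: [0.5346, -0.2854, 0.2297]
ee_rot: [0.517, -0.517, 0.482, -0.483]
ft_force: [-0.3, -0.4, 0.4]
opening: 0.0852
```

Call:
carry_out:
  rows:
    - [0,0,0,0]
    - [0,0,0,0]
    - [0,0,0,0]
    - [0,0,0,0]
    - [0,0,0,0]
    - [0,0,0,0]
    - [0,0,0,0]
    - [0,0,0,0]
  fingers: 1

```text
clock: 3.48
tcp_pos: [0.5347, -0.2846, 0.2303]
ee_rot: [0.517, -0.516, 0.483, -0.482]
ft_force: [-4.3, 11.6, 9.8]
opening: 0.0258
```

Call:
carry_out:
  rows:
    - [0,-0.015,0,0]
    - [0,-0.03,0,0]
    - [0,-0.045,0,0]
    - [0,-0.06,0,0]
    - [0,-0.075,0,0]
    - [0,-0.085,0,0]
    - [0,-0.085,0,0]
    - [0,-0.085,0,0]

```text
clock: 4.15
tcp_pos: [0.5346, -0.2846, 0.2425]
ee_rot: [0.517, -0.516, 0.483, -0.482]
ft_force: [3.5, 1.7, -11.0]
opening: 0.026
```

Run:
```python
from h import *
to([.533,-.2855,.229],-86)
```

```text
tcp [ 0.5346 -0.2846  0.2425] x-heading -86.06 yaxis [ 0.      0.0021 -1.    ] F [  3.52   1.69 -11.03] t 4.15 open 0.026
  shift [ 0.0057  0.0902 -0.0114] turn -0.0006
```

Call:
carry_out:
  rows:
    - [0,0,0,0]
    - [0,0,0,0]
    - [0,0,0,0]
    - [0,0,0,0]
    - [0,0,0,0]
    - [0,-0.2,0,0]
    - [0,-0.45,0,0]
    - [0,-0.7,0,0]
  fingers: 0

```text
clock: 4.82
tcp_pos: [0.5344, -0.2847, 0.3484]
ee_rot: [0.517, -0.517, 0.484, -0.481]
ft_force: [0.8, -0.7, 0.7]
opening: 0.085
```

Run:
```python
from h import *
to([.478,.2966,.33],-87)
p,d=optics.capture("side");v,u=np.mgrid[0:400,0:640]
m=(p[...,2]>110)&(p[...,1]<60)&(p[...,0]<60)&(u>350)&(u<440);P=cloud("side",d)[m];print(m.sum(),P.max(0),v[m].min(),v[m].max(),u[m].mean())
q=cv2.imread("pics/side0.png");m=(q[...,2]>110)&(q[...,1]<60)&(q[...,0]<60)&(u>350)&(u<440);print(m.sum(),v[m].min(),v[m].max(),u[m].mean())
print(pix("side",[[.533,-.286,.082],[.533,-.286,.094]]))
```

```text
tcp [ 0.5344 -0.2847  0.3484] x-heading -86.06 yaxis [-0.0013  0.0028 -1.    ] F [ 0.81 -0.74  0.75] t 4.82 open 0.085
  shift [-3.8915  0.1339 -0.1083] turn 0.0105
50 [0.54158492 0.94003688 0.75453697] 145 154 382.78
42 150 156 382.26190476190476
[[383.81830204 149.47932237]
 [384.18484259 145.84490545]]
```

Call:
carry_out:
  rows:
    - [-1,0,-0.03,0.01]
    - [-1,0,-0.03,0.01]
    - [-1,0,-0.03,0.01]
    - [-1,0,-0.03,0.01]
    - [-1,0,-0.03,0.01]
    - [-1,0,-0.03,0.01]
    - [-1,0,-0.03,0.01]
    - [-1,0,-0.03,0.01]

```text
clock: 5.53
tcp_pos: [0.5202, -0.1365, 0.357]
ee_rot: [0.514, -0.512, 0.484, -0.489]
ft_force: [-0.1, -0.6, 0.6]
opening: 0.0855
```

Call:
carry_out:
  rows:
    - [-1,0,-0.03,0]
    - [-1,0,-0.03,0]
    - [-1,0,-0.03,0]
    - [-1,0,-0.03,0]
    - [-1,0,-0.03,0]
    - [-1,0,-0.03,0]
    - [-1,0,-0.03,0]
    - [-1,0,-0.03,0]

```text
clock: 6.2
tcp_pos: [0.5082, 0.0118, 0.3564]
ee_rot: [0.513, -0.512, 0.485, -0.49]
ft_force: [0.6, -0.4, -0.6]
opening: 0.0855
```

Call:
carry_out:
  rows:
    - [-1,0,-0.03,0]
    - [-1,0,-0.03,0]
    - [-1,0,-0.03,0]
    - [-1,0,-0.03,0]
    - [-1,0,-0.03,0]
    - [-1,0,-0.03,0]
    - [-1,0,-0.03,0]
    - [-1,0,-0.03,0]

```text
clock: 6.87
tcp_pos: [0.4965, 0.1601, 0.3558]
ee_rot: [0.513, -0.511, 0.485, -0.49]
ft_force: [-0.1, -0.4, -0.3]
opening: 0.0851
```

Run:
```python
from h import *
to([.478,.2966,.28],-87)
```

```text
tcp [0.4965 0.1601 0.3558] x-heading -87.2 yaxis [ 0.0068 -0.003  -1.    ] F [-0.15 -0.42 -0.28] t 6.87 open 0.0851
  shift [-0.9168  0.5019 -0.0819] turn -0.0022
```

Call:
carry_out:
  rows:
    - [-0.92,0,-0.082,0]
    - [-0.92,0,-0.082,0]
    - [-0.92,0,-0.082,0]
    - [-0.92,0.15,-0.082,0]
    - [-0.92,0.3,-0.082,0]
    - [-0.92,0.45,-0.082,0]
    - [-0.92,0.5,-0.082,0]
    - [-0.92,0.5,-0.082,0]

```text
clock: 7.53
tcp_pos: [0.4782, 0.296, 0.2784]
ee_rot: [-0.512, 0.512, -0.486, 0.49]
ft_force: [0.4, 0.4, 0.8]
opening: 0.0856
```

Run:
```python
from h import *
p,d=optics.capture("top");cv2.imwrite("pics/f1t.png",cv2.resize(p[150:290,130:290],None,fx=4,fy=4,interpolation=cv2.INTER_CUBIC))
q,d=optics.capture("side");cv2.imwrite("pics/f1s.png",np.hstack([cv2.resize(p[150:290,150:290],None,fx=2.8,fy=2.8,interpolation=cv2.INTER_CUBIC),cv2.resize(q[190:330,190:330],None,fx=2.8,fy=2.8,interpolation=cv2.INTER_CUBIC)]))
to([.478,.2966,.2117],-87)
```

```text
tcp [0.4786 0.2964 0.2814] x-heading -87.27 yaxis [ 0.0076 -0.0026 -1.    ] F [-0.42 -0.29  0.53] t 7.63 open 0.0853
  shift [-0.0028  0.4648 -0.0072] turn -0.0031
```

View pics/f1s.png

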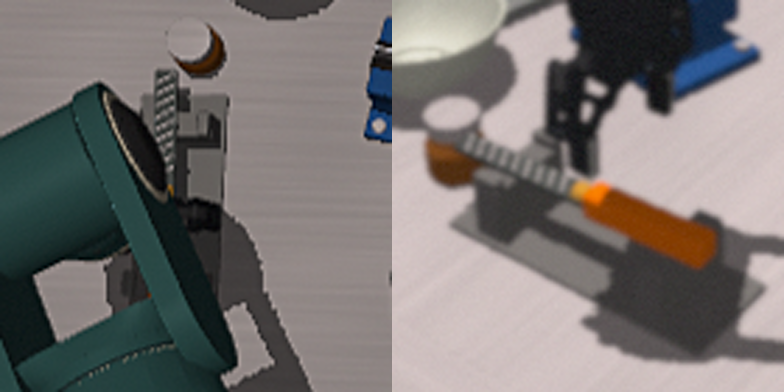

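Run:
```python
from h import *
for z in(.108,.115,.121): print(z,pix("side",[[.4786,.343,z],[.4786,.250,z]]).T, pix("top",[[.4786,.250,z]]))
```

```text
0.108 [[258.47520266 286.89489319]
 [256.49905046 234.61185726]] [[221.67317936 229.67971007]]
0.115 [[258.33961284 286.86339148]
 [253.76443012 231.96849896]] [[221.09440181 229.45218689]]
0.121 [[258.22261546 286.8362203 ]
 [251.40478835 229.68852306]] [[220.5925037  229.25488577]]
```

The side view shows the near finger at about px (259,250), which matches the projection. The fingers straddle the handle just behind the brass ferrule and clear the blocks, so I'll lower and grip.

Call:
carry_out:
  rows:
    - [-0.003,0.15,-0.007,0]
    - [-0.003,0.3,-0.007,0]
    - [-0.003,0.4,-0.007,0]
    - [-0.003,0.465,-0.007,0]
    - [-0.003,0.465,-0.007,0]
    - [-0.003,0.465,-0.007,0]
    - [-0.003,0.465,-0.007,0]
    - [-0.003,0.465,-0.007,0]

```text
clock: 8.3
tcp_pos: [0.4784, 0.2968, 0.2132]
ee_rot: [0.514, -0.51, 0.485, -0.491]
ft_force: [-0.6, 0.1, -0.4]
opening: 0.0856
```

Call:
carry_out:
  rows:
    - [0,0,0,0]
    - [0,0,0,0]
    - [0,0,0,0]
    - [0,0,0,0]
    - [0,0,0,0]
    - [0,0,0,0]
    - [0,0,0,0]
    - [0,0,0,0]
  fingers: 1

```text
clock: 8.97
tcp_pos: [0.4785, 0.2968, 0.2135]
ee_rot: [0.514, -0.51, 0.485, -0.491]
ft_force: [-0.7, -0.2, 6.6]
opening: 0.0227
```

Run:
```python
from h import *
to([.478,.2966,.2117],-87)
print(monitor.observe()["torque"])
```

```text
tcp [0.4785 0.2968 0.2135] x-heading -87.28 yaxis [ 0.0097 -0.0014 -1.    ] F [-0.69 -0.17  6.62] t 8.97 open 0.0227
  shift [ 0.0014  0.0119 -0.0033] turn -0.0031
[0.07369946 0.16320344 0.01984192]
```

Call:
carry_out:
  rows:
    - [0,-0.05,0,0]
    - [0,-0.15,0,0]
    - [0,-0.3,0,0]
    - [0,-0.45,0,0]
    - [0,-0.6,0,0]
    - [0,-0.75,0,0]
    - [0,-0.75,0,0]
    - [0,-0.75,0,0]

```text
clock: 9.63
tcp_pos: [0.4774, 0.297, 0.327]
ee_rot: [0.514, -0.509, 0.485, -0.491]
ft_force: [0.1, -1.0, -2.5]
opening: 0.0234
```

```bash
cat >> h.py <<'E'
C=np.array([.6455,.032]);YAW=np.radians(-12.5);U=np.array([np.cos(YAW),np.sin(YAW)]);V=np.array([-U[1],U[0]]);L=.1585
def st(x,y,z): # TCP for tip at vise (x,y), TCP height z
    return np.r_[C+(x-L)*U+y*V,z]
E
python3 - <<'E'
from h import *
to(st(.02,.04,.31),-102.5);print(monitor.observe()["torque"])
E
```

```text
tcp [0.4774 0.297  0.327 ] x-heading -87.28 yaxis [ 1.120e-02 -6.000e-04 -9.999e-01] F [ 0.1  -1.02 -2.47] t 9.63 open 0.0234
  shift [1.3179 0.1174 0.2136] turn 0.1691
[-0.02512308  0.0849631   0.03003156]
```

Call:
carry_out:
  rows:
    - [0.66,0,0.1,0.169]
    - [0.66,0,0.1,0.169]
    - [0.66,0,0.1,0.169]
    - [0.66,0,0.1,0.169]
    - [0.66,0,0.1,0.169]
    - [0.66,0,0.1,0.169]
    - [0.66,0,0.1,0.169]
    - [0.66,0,0.1,0.169]

```text
clock: 10.3
tcp_pos: [0.4969, 0.1996, 0.3268]
ee_rot: [-0.446, 0.44, -0.549, 0.554]
ft_force: [0.0, -0.1, -1.8]
opening: 0.0232
```

Run:
```python
from h import *
to(st(.02,.04,.30),-102.5)
```

```text
tcp [0.4969 0.1996 0.3268] x-heading -102.41 yaxis [ 1.040e-02 -8.000e-04 -9.999e-01] F [ 0.   -0.11 -1.78] t 10.3 open 0.0232
  shift [0.6102 0.181  0.283 ] turn 0.001
```

Call:
carry_out:
  rows:
    - [0.61,0,0,0]
    - [0.61,0,0,0]
    - [0.61,0,0.1,0]
    - [0.61,0.05,0.2,0]
    - [0.61,0.1,0.283,0]
    - [0.61,0.15,0.283,0]
    - [0.61,0.18,0.283,0]
    - [0.61,0.18,0.283,0]

```text
clock: 10.97
tcp_pos: [0.5184, 0.1016, 0.2987]
ee_rot: [-0.445, 0.441, -0.549, 0.553]
ft_force: [-1.0, 0.5, -1.8]
opening: 0.023
```

Run:
```python
from h import *
to(st(.02,.04,.30),-102.5)
p,d=optics.capture("top");q,e=optics.capture("side")
cv2.imwrite("pics/v1.png",np.hstack([cv2.resize(p[135:235,250:350],None,fx=4,fy=4,interpolation=cv2.INTER_CUBIC),cv2.resize(q[140:240,220:320],None,fx=4,fy=4,interpolation=cv2.INTER_CUBIC)]))
np.save("pics/v1t.npy",d);np.save("pics/v1s.npy",e)
```

```text
tcp [0.5184 0.1016 0.2987] x-heading -102.37 yaxis [ 8.1e-03 -9.0e-04 -1.0e+00] F [-1.03  0.48 -1.84] t 10.97 open 0.023
  shift [ 0.0027 -0.0085  0.0045] turn 0.0015
```

View pics/v1.png

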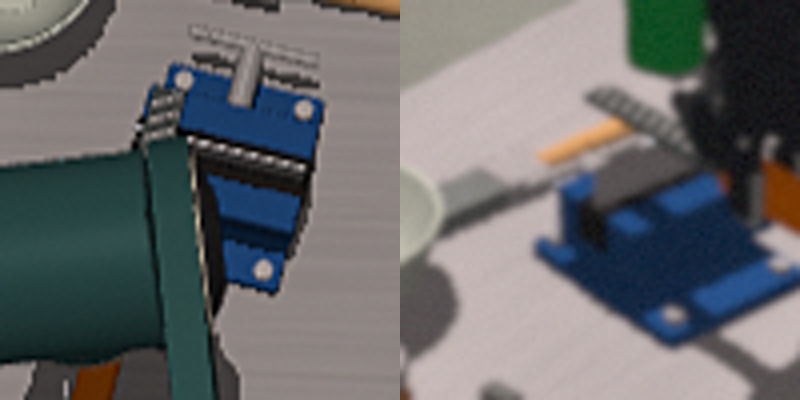

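Run:
```python
from h import *
for z in(.125,.13,.135,.14,.145,.15,.155): 
  a=ray("top",250+167/4,135+89/4,z)[:2];b=ray("side",220+201/4,140+93/4,z)[:2]
  print(z,a.round(4),b.round(4),"vise",[(q@np.r_['0,2',U,V].T).round(4) for q in(a-C,b-C)])
for n,(u,v) in dict(t=(292,161),s=(277,166)).items(): 
  P=cloud("top" if n=="t" else "side",np.load(f"pics/v1{n}.npy"));print(n,P[v-2:v+3,u-2:u+3].reshape(-1,3).round(3)[::6])
```

```text
0.125 [0.6785 0.0701] [0.6931 0.0463] vise [array([0.024 , 0.0443]), array([0.0434, 0.0242])]
0.13 [0.6772 0.0698] [0.687  0.0534] vise [array([0.0228, 0.0438]), array([0.0359, 0.0298])]
0.135 [0.6759 0.0695] [0.681  0.0605] vise [array([0.0216, 0.0432]), array([0.0285, 0.0355])]
0.14 [0.6746 0.0692] [0.6749 0.0676] vise [array([0.0203, 0.0426]), array([0.021 , 0.0411])]
0.145 [0.6732 0.0688] [0.6689 0.0747] vise [array([0.0191, 0.042 ]), array([0.0136, 0.0467])]
0.15 [0.6719 0.0685] [0.6628 0.0818] vise [array([0.0179, 0.0414]), array([0.0061, 0.0523])]
0.155 [0.6706 0.0682] [0.6568 0.0889] vise [array([0.0167, 0.0408]), array([-0.0013,  0.0579])]
t [[0.668 0.073 0.147]
 [0.665 0.07  0.148]
 [0.663 0.068 0.143]
 [0.66  0.065 0.145]
 [0.658 0.062 0.145]]
s [[0.658 0.069 0.144]
 [0.65  0.075 0.146]
 [0.647 0.075 0.144]
 [0.642 0.076 0.144]
 [0.637 0.079 0.144]]
```

The tip triangulates to vise (0.020, 0.042) with its underside at about 0.138, which agrees with the kinematics. Next I'll descend to find the edge by touch.

Call:
carry_out:
  rows:
    - [0,0.03,0,0]
    - [0,0.06,0,0]
    - [0,0.09,0,0]
    - [0,0.12,0,0]
    - [0,0.15,0,0]
    - [0,0.155,0,0]
    - [0,0.155,0,0]
    - [0,0.155,0,0]

```text
clock: 11.73
tcp_pos: [0.5188, 0.1015, 0.277]
ee_rot: [-0.446, 0.441, -0.548, 0.553]
ft_force: [-0.7, -0.3, -2.4]
opening: 0.0229
```

Call:
carry_out:
  rows:
    - [0,0.004,0,0]
    - [0,0.008,0,0]
    - [0,0.012,0,0]
    - [0,0.016,0,0]
    - [0,0.02,0,0]
    - [0,0.02,0,0]
    - [0,0.02,0,0]
    - [0,0.02,0,0]

```text
clock: 12.4
tcp_pos: [0.5188, 0.1015, 0.274]
ee_rot: [-0.446, 0.441, -0.548, 0.553]
ft_force: [-0.5, -0.6, -2.5]
opening: 0.0233
```

Run:
```python
from h import *
to(st(.02,.04,.26),-102.5);print(monitor.observe()["torque"])
```

```text
tcp [0.5188 0.1015 0.274 ] x-heading -102.36 yaxis [ 1.010e-02 -7.000e-04 -9.999e-01] F [-0.5  -0.57 -2.48] t 12.4 open 0.0233
  shift [0.0033 0.0934 0.0006] turn 0.0015
[0.05169471 0.11152501 0.00906832]
```

Call:
carry_out:
  rows:
    - [0,0.004,0,0]
    - [0,0.008,0,0]
    - [0,0.012,0,0]
    - [0,0.016,0,0]
    - [0,0.02,0,0]
    - [0,0.02,0,0]
    - [0,0.02,0,0]
    - [0,0.02,0,0]

```text
clock: 13.07
tcp_pos: [0.5189, 0.1015, 0.271]
ee_rot: [-0.446, 0.441, -0.548, 0.553]
ft_force: [0.0, -0.0, -1.4]
opening: 0.0231
```

Call:
carry_out:
  rows:
    - [0,0.004,0,0]
    - [0,0.008,0,0]
    - [0,0.012,0,0]
    - [0,0.016,0,0]
    - [0,0.02,0,0]
    - [0,0.02,0,0]
    - [0,0.02,0,0]
    - [0,0.02,0,0]

```text
clock: 13.73
tcp_pos: [0.5189, 0.1015, 0.268]
ee_rot: [-0.446, 0.441, -0.548, 0.553]
ft_force: [-0.2, 0.3, -1.7]
opening: 0.0228
```

Call:
carry_out:
  rows:
    - [0,0.003,0,0]
    - [0,0.006,0,0]
    - [0,0.009,0,0]
    - [0,0.012,0,0]
    - [0,0.015,0,0]
    - [0,0.015,0,0]
    - [0,0.015,0,0]
    - [0,0.015,0,0]

```text
clock: 14.4
tcp_pos: [0.5189, 0.1015, 0.2658]
ee_rot: [-0.446, 0.441, -0.548, 0.553]
ft_force: [0.5, 0.3, -2.2]
opening: 0.0231
```

Run:
```python
from h import *
to(st(.02,.04,.26),-102.5);print(monitor.observe()["torque"])
```

```text
tcp [0.5189 0.1015 0.2658] x-heading -102.36 yaxis [ 1.020e-02 -7.000e-04 -9.999e-01] F [ 0.46  0.28 -2.17] t 14.4 open 0.0231
  shift [0.0032 0.0386 0.0005] turn 0.0015
[ 0.01643288  0.10049409 -0.03507388]
```

Call:
carry_out:
  rows:
    - [0,0.003,0,0]
    - [0,0.006,0,0]
    - [0,0.009,0,0]
    - [0,0.012,0,0]
    - [0,0.015,0,0]
    - [0,0.015,0,0]
    - [0,0.015,0,0]
    - [0,0.015,0,0]

```text
clock: 15.07
tcp_pos: [0.519, 0.1015, 0.2637]
ee_rot: [-0.446, 0.441, -0.548, 0.553]
ft_force: [-0.2, 0.1, 1.7]
opening: 0.023
```

Run:
```python
from h import *
to(st(.02,.04,.26),-102.5);print(monitor.observe()["torque"])
```

```text
tcp [0.519  0.1015 0.2637] x-heading -102.36 yaxis [ 1.040e-02 -7.000e-04 -9.999e-01] F [-0.18  0.08  1.73] t 15.07 open 0.023
  shift [0.0033 0.0246 0.0002] turn 0.0015
[-0.03963859 -0.28051469  0.03843002]
```

Call:
carry_out:
  rows:
    - [0,0.003,0.02,0]
    - [0,0.004,0.05,0]
    - [0,0.004,0.08,0]
    - [0,0.004,0.12,0]
    - [0,0.005,0.16,0]
    - [0,0.005,0.2,0]
    - [0,0.005,0.24,0]
    - [0,0.006,0.27,0]

```text
clock: 15.73
tcp_pos: [0.5593, 0.0927, 0.2632]
ee_rot: [-0.446, 0.44, -0.548, 0.553]
ft_force: [-1.9, 0.1, 1.6]
opening: 0.0232
```

Run:
```python
from h import *
to(st(.095,.042,.2635),-102.5);s=monitor.observe();print(s["torque"],((s["tcp_pos"][:2]-C)@np.c_[U,V]+[L,0]).round(4))
```

```text
tcp [0.5593 0.0927 0.2632] x-heading -102.37 yaxis [ 1.040e-02 -7.000e-04 -9.999e-01] F [-1.86  0.07  1.57] t 15.73 open 0.0232
  shift [-0.009   0.0003  0.2251] turn 0.0014
[ 0.00202968  0.03731913 -0.01333613] [0.0612 0.0406]
```

Call:
carry_out:
  rows:
    - [0,0.003,0.05,0]
    - [0,0.005,0.1,0]
    - [0,0.006,0.15,0]
    - [0,0.006,0.2,0]
    - [0,0.006,0.23,0]
    - [0,-0.01,0.24,0]
    - [0,-0.06,0.25,0]
    - [0,-0.15,0.25,0]

```text
clock: 16.4
tcp_pos: [0.5955, 0.0845, 0.2851]
ee_rot: [-0.445, 0.441, -0.549, 0.553]
ft_force: [-0.4, -0.4, -2.6]
opening: 0.0231
```

Run:
```python
from h import *
to(st(.02,.0,.286),-102.5);s=monitor.observe();print(s["torque"],((s["tcp_pos"][:2]-C)@np.c_[U,V]+[L,0]).round(4))
```

```text
tcp [0.5955 0.0845 0.2851] x-heading -102.38 yaxis [ 0.0076 -0.001  -1.    ] F [-0.35 -0.37 -2.59] t 16.4 open 0.0231
  shift [ 0.2686 -0.0102 -0.5228] turn 0.0014
[ 0.04559927  0.14044637 -0.02448292] [0.0983 0.0405]
```

Call:
carry_out:
  rows:
    - [0,-0.02,-0.05,0]
    - [0.1,-0.02,-0.25,0]
    - [0.25,-0.02,-0.45,0]
    - [0.269,-0.02,-0.523,0]
    - [0.269,-0.02,-0.523,0]
    - [0.269,-0.02,-0.523,0]
    - [0.269,-0.02,-0.523,0]
    - [0.269,-0.02,-0.523,0]

```text
clock: 17.07
tcp_pos: [0.5106, 0.0622, 0.2877]
ee_rot: [-0.445, 0.441, -0.549, 0.553]
ft_force: [0.3, 0.1, -2.3]
opening: 0.0227
```

Run:
```python
from h import *
to(st(.02,.0,.266),-102.5);s=monitor.observe();print(s["torque"],((s["tcp_pos"][:2]-C)@np.c_[U,V]+[L,0]).round(4))
p,d=optics.capture("top");q,e=optics.capture("side")
cv2.imwrite("pics/v2.png",np.hstack([cv2.resize(p[135:235,250:350],None,fx=4,fy=4,interpolation=cv2.INTER_CUBIC),cv2.resize(q[140:240,220:320],None,fx=4,fy=4,interpolation=cv2.INTER_CUBIC)]))
```

```text
tcp [0.5106 0.0622 0.2877] x-heading -102.36 yaxis [ 0.0078 -0.001  -1.    ] F [ 0.28  0.07 -2.29] t 17.07 open 0.0227
  shift [ 0.0018  0.1443 -0.0031] turn 0.0015
[ 0.03060466  0.13116985 -0.0220483 ] [0.0203 0.0003]
```

View pics/v2.png

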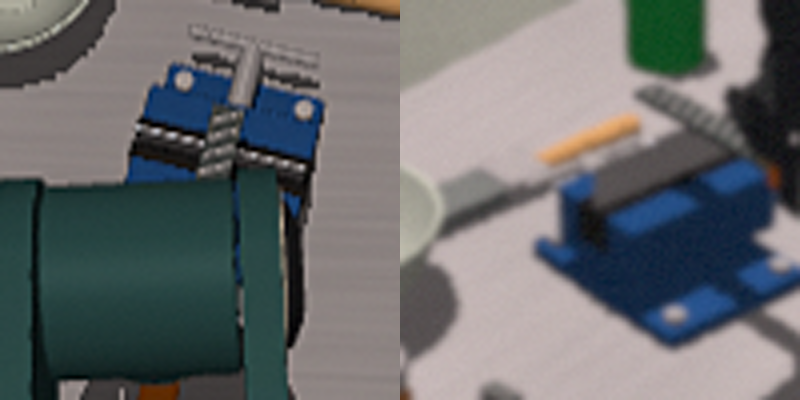

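The file is square over the middle of the edge (tip at crop (227,106), crossing the edge at about (222,145)). I'll do the middle stroke.

Call:
carry_out:
  rows:
    - [0,0.04,0,0]
    - [0,0.08,0,0]
    - [0,0.11,0,0]
    - [0,0.135,0,0]
    - [0,0.145,0,0]
    - [0,0.15,0,0]
    - [0,0.155,0,0]
    - [0,0.155,0,0]

```text
clock: 17.83
tcp_pos: [0.5109, 0.0621, 0.2644]
ee_rot: [-0.445, 0.441, -0.549, 0.553]
ft_force: [-0.9, -0.4, 0.8]
opening: 0.0233
```

Run:
```python
from h import *
to(st(.095,.0,.2635),-102.5);s=monitor.observe();print(s["torque"],((s["tcp_pos"][:2]-C)@np.c_[U,V]+[L,0]).round(4))
```

```text
tcp [0.5109 0.0621 0.2644] x-heading -102.37 yaxis [ 0.0078 -0.0011 -1.    ] F [-0.85 -0.39  0.83] t 17.83 open 0.0233
  shift [0.0028 0.0097 0.496 ] turn 0.0015
[-0.1266317  -0.16120278 -0.06438429] [0.0206 0.0002]
```

Call:
carry_out:
  rows:
    - [0,0.004,0.03,0]
    - [0,0.005,0.09,0]
    - [0,0.006,0.16,0]
    - [0,0.007,0.23,0]
    - [0,0.007,0.3,0]
    - [0,0.008,0.37,0]
    - [0,0.008,0.44,0]
    - [0,0.009,0.49,0]

```text
clock: 18.5
tcp_pos: [0.5841, 0.046, 0.2635]
ee_rot: [-0.445, 0.441, -0.549, 0.553]
ft_force: [-3.1, 0.3, 3.4]
opening: 0.0231
```

Run:
```python
from h import *
to(st(.095,.0,.2635),-102.5);s=monitor.observe();print(s["torque"],((s["tcp_pos"][:2]-C)@np.c_[U,V]+[L,0]).round(4))
```

```text
tcp [0.5841 0.046  0.2635] x-heading -102.38 yaxis [ 0.0076 -0.0011 -1.    ] F [-3.08  0.3   3.43] t 18.5 open 0.0231
  shift [ 0.0024 -0.0001 -0.0033] turn 0.0014
[0.04945811 0.20411091 0.03791428] [0.0955 0.0004]
```

Call:
carry_out:
  rows:
    - [0,-0.01,0.015,0]
    - [0,-0.06,0.02,0]
    - [0,-0.15,0.02,0]
    - [0,-0.16,0.02,0]
    - [0.05,-0.16,-0.1,0]
    - [0.15,-0.16,-0.3,0]
    - [0.27,-0.16,-0.48,0]
    - [0.27,-0.16,-0.5,0]

```text
clock: 19.17
tcp_pos: [0.4985, 0.0217, 0.2872]
ee_rot: [-0.445, 0.441, -0.549, 0.553]
ft_force: [-0.5, 0.3, -2.2]
opening: 0.0232
```

Run:
```python
from h import *
to(st(.02,-.04,.264),-102.5);s=monitor.observe();print(s["torque"],((s["tcp_pos"][:2]-C)@np.c_[U,V]+[L,0]).round(4))
```

```text
tcp [0.4985 0.0217 0.2872] x-heading -102.39 yaxis [ 0.0073 -0.0016 -1.    ] F [-0.54  0.28 -2.24] t 19.17 open 0.0232
  shift [-0.0127  0.1546  0.0175] turn 0.0012
[-0.01732463  0.16214876  0.00884002] [ 0.0172 -0.0419]
```

Call:
carry_out:
  rows:
    - [-0.01,0.04,0.01,0]
    - [-0.01,0.08,0.015,0]
    - [-0.01,0.11,0.015,0]
    - [-0.01,0.135,0.015,0]
    - [-0.01,0.145,0.015,0]
    - [-0.01,0.15,0.015,0]
    - [-0.01,0.154,0.018,0]
    - [-0.01,0.154,0.018,0]

```text
clock: 19.83
tcp_pos: [0.5019, 0.0226, 0.2642]
ee_rot: [-0.445, 0.441, -0.549, 0.553]
ft_force: [-0.5, -0.2, 0.2]
opening: 0.0232
```

Run:
```python
from h import *
to(st(.095,-.04,.2635),-102.5);s=monitor.observe();print(s["torque"],((s["tcp_pos"][:2]-C)@np.c_[U,V]+[L,0]).round(4))
```

```text
tcp [0.5019 0.0226 0.2642] x-heading -102.38 yaxis [ 0.0076 -0.0015 -1.    ] F [-0.46 -0.18  0.21] t 19.83 open 0.0232
  shift [-0.001   0.0085  0.4976] turn 0.0013
[-0.02321255 -0.23910529 -0.00032896] [ 0.0204 -0.0403]
```

Call:
carry_out:
  rows:
    - [0,0.005,0.03,0]
    - [0,0.006,0.09,0]
    - [0,0.006,0.16,0]
    - [0,0.007,0.23,0]
    - [0,0.007,0.3,0]
    - [0,0.008,0.37,0]
    - [0,0.008,0.44,0]
    - [0,0.009,0.49,0]

```text
clock: 20.5
tcp_pos: [0.575, 0.0064, 0.2633]
ee_rot: [-0.445, 0.441, -0.549, 0.553]
ft_force: [-2.7, 0.5, 3.4]
opening: 0.0232
```

Run:
```python
from h import *
to(st(.095,-.04,.2635),-102.5);s=monitor.observe();print(s["torque"],((s["tcp_pos"][:2]-C)@np.c_[U,V]+[L,0]).round(4))
```

```text
tcp [0.575  0.0064 0.2633] x-heading -102.39 yaxis [ 0.0074 -0.0015 -1.    ] F [-2.7   0.51  3.39] t 20.5 open 0.0232
  shift [-0.0014 -0.0011 -0.0015] turn 0.0012
[0.04690466 0.203618   0.03225144] [ 0.0952 -0.0402]
```

Call:
carry_out:
  rows:
    - [0,-0.01,0.015,0]
    - [0,-0.06,0.02,0]
    - [0,-0.15,0.02,0]
    - [0,-0.3,0.02,0]
    - [0,-0.45,0,0]
    - [-0.2,-0.45,-0.15,0]
    - [-0.45,-0.45,-0.3,0]
    - [-0.7,-0.45,-0.4,0]

```text
clock: 21.17
tcp_pos: [0.537, 0.1218, 0.3323]
ee_rot: [-0.445, 0.44, -0.549, 0.554]
ft_force: [1.3, 0.3, -2.6]
opening: 0.0231
```

Run:
```python
from h import *
to([.4785,.2968,.33],-87.28)
```

```text
tcp [0.537  0.1218 0.3323] x-heading -102.5 yaxis [ 0.0092 -0.0013 -1.    ] F [ 1.32  0.31 -2.56] t 21.17 open 0.0231
  shift [-1.0543  0.0104 -0.6336] turn -0.1691
```

Call:
carry_out:
  rows:
    - [-0.2,0,-0.15,0]
    - [-0.4,0,-0.3,-0.05]
    - [-0.6,0,-0.5,-0.1]
    - [-0.8,0,-0.634,-0.169]
    - [-1,0,-0.634,-0.169]
    - [-1,0,-0.634,-0.169]
    - [-1,0,-0.634,-0.169]
    - [-1,0,-0.634,-0.169]

```text
clock: 21.83
tcp_pos: [0.4764, 0.2886, 0.3322]
ee_rot: [0.514, -0.51, 0.485, -0.491]
ft_force: [-0.7, -0.2, -2.8]
opening: 0.0229
```

Run:
```python
from h import *
to([.4785,.2968,.25],-87.28)
```

```text
tcp [0.4764 0.2886 0.3322] x-heading -87.28 yaxis [ 0.0095 -0.0013 -1.    ] F [-0.68 -0.2  -2.84] t 21.83 open 0.0229
  shift [-0.0548  0.548   0.0114] turn -0.0
```

Call:
carry_out:
  rows:
    - [-0.055,0,0.011,0]
    - [-0.055,0.15,0.011,0]
    - [-0.055,0.3,0.011,0]
    - [-0.055,0.45,0.011,0]
    - [-0.055,0.545,0.011,0]
    - [-0.055,0.545,0.011,0]
    - [-0.055,0.545,0.011,0]
    - [-0.055,0.545,0.011,0]

```text
clock: 22.5
tcp_pos: [0.4789, 0.2968, 0.252]
ee_rot: [0.514, -0.509, 0.485, -0.491]
ft_force: [-0.2, -0.6, -2.3]
opening: 0.0233
```

Run:
```python
from h import *
to([.4785,.2968,.2142],-87.28)
```

```text
tcp [0.4789 0.2968 0.252 ] x-heading -87.31 yaxis [ 1.090e-02 -5.000e-04 -9.999e-01] F [-0.23 -0.6  -2.3 ] t 22.5 open 0.0233
  shift [-1.00e-04  2.52e-01 -5.20e-03] turn -0.0003
```

Call:
carry_out:
  rows:
    - [0,0.06,-0.005,0]
    - [0,0.12,-0.005,0]
    - [0,0.17,-0.005,0]
    - [0,0.21,-0.005,0]
    - [0,0.235,-0.005,0]
    - [0,0.248,-0.005,0]
    - [0,0.25,-0.005,0]
    - [0,0.25,-0.005,0]

```text
clock: 23.17
tcp_pos: [0.4786, 0.2968, 0.2145]
ee_rot: [0.514, -0.509, 0.485, -0.491]
ft_force: [-0.3, -0.0, -1.1]
opening: 0.0232
```

Run:
```python
from h import *
to([.4785,.2968,.2135],-87.28);print(monitor.observe()["torque"])
```

```text
tcp [0.4786 0.2968 0.2145] x-heading -87.31 yaxis [ 1.090e-02 -5.000e-04 -9.999e-01] F [-0.33 -0.   -1.06] t 23.17 open 0.0232
  shift [ 0.0002  0.0068 -0.0005] turn -0.0003
[0.02763958 0.08070554 0.0328834 ]
```

Partly in contact at the original height. I'll lower the last millimetre, release, and rise.

Call:
carry_out:
  rows:
    - [0,0.003,0,0]
    - [0,0.006,0,0]
    - [0,0.006,0,0]
    - [0,0.006,0,0]
    - [0,0.006,0,0]
    - [0,0.006,0,0]
    - [0,0.006,0,0]
    - [0,0.006,0,0]

```text
clock: 23.83
tcp_pos: [0.4786, 0.2968, 0.2137]
ee_rot: [0.514, -0.509, 0.485, -0.491]
ft_force: [-0.0, 0.0, -1.5]
opening: 0.0231
```

Call:
carry_out:
  rows:
    - [0,0,0,0]
    - [0,0,0,0]
    - [0,0,0,0]
    - [0,0,0,0]
    - [0,0,0,0]
    - [0,0,0,0]
    - [0,0,0,0]
    - [0,0,0,0]
  fingers: 0

```text
clock: 24.5
tcp_pos: [0.4786, 0.2968, 0.2137]
ee_rot: [0.514, -0.509, 0.485, -0.491]
ft_force: [-0.2, 0.1, 0.0]
opening: 0.0851
```

Call:
carry_out:
  rows:
    - [0,-0.05,0,0]
    - [0,-0.15,0,0]
    - [0,-0.3,0,0]
    - [0,-0.5,0,0]
    - [0,-0.7,0,0]
    - [0,-0.85,0,0]
    - [0,-0.85,0,0]
    - [0,-0.85,0,0]

```text
clock: 25.17
tcp_pos: [0.4772, 0.2969, 0.343]
ee_rot: [0.515, -0.508, 0.485, -0.491]
ft_force: [-0.3, -1.2, -0.5]
opening: 0.0855
```

Run:
```python
from h import *
to([.533,-.2855,.33],-87)
```

```text
tcp [0.4772 0.2969 0.343 ] x-heading -87.31 yaxis [ 1.340e-02  9.000e-04 -9.999e-01] F [-0.29 -1.2  -0.55] t 25.17 open 0.0855
  shift [3.8959 0.0886 0.1882] turn -0.0034
```

Call:
carry_out:
  rows:
    - [0.97,0,0.05,0]
    - [0.97,0,0.05,0]
    - [0.97,0,0.05,0]
    - [0.97,0,0.05,0]
    - [0.97,0,0.05,0]
    - [0.97,0,0.05,0]
    - [0.97,0,0.05,0]
    - [0.97,0,0.05,0]
  fingers: 1

```text
clock: 25.83
tcp_pos: [0.4914, 0.1527, 0.3426]
ee_rot: [0.515, -0.509, 0.485, -0.491]
ft_force: [0.2, 0.7, 0.3]
opening: -0.0001
```

Call:
carry_out:
  rows:
    - [0.97,0,0.05,0]
    - [0.97,0,0.05,0]
    - [0.97,0,0.05,0]
    - [0.97,0,0.05,0]
    - [0.97,0,0.05,0]
    - [0.97,0,0.05,0]
    - [0.97,0,0.05,0]
    - [0.97,0,0.05,0]

```text
clock: 26.5
tcp_pos: [0.5059, 0.009, 0.3425]
ee_rot: [0.516, -0.509, 0.485, -0.49]
ft_force: [0.0, 0.9, -0.2]
opening: -0.0001
```

Call:
carry_out:
  rows:
    - [0.97,0,0.05,0]
    - [0.97,0,0.05,0]
    - [0.97,0,0.05,0]
    - [0.97,0,0.05,0]
    - [0.97,0,0.05,0]
    - [0.97,0,0.05,0]
    - [0.97,0,0.05,0]
    - [0.97,0,0.05,0]

```text
clock: 27.17
tcp_pos: [0.5207, -0.1346, 0.3426]
ee_rot: [0.516, -0.509, 0.484, -0.49]
ft_force: [-0.1, 0.2, -0.3]
opening: 0.0002
```

Run:
```python
from h import *
to([.533,-.2855,.29],-87)
p,d=optics.capture("top");q,e=optics.capture("side")
cv2.imwrite("pics/r2.png",np.hstack([cv2.resize(p[150:290,150:290],None,fx=2.8,fy=2.8,interpolation=cv2.INTER_CUBIC),cv2.resize(q[190:330,190:330],None,fx=2.8,fy=2.8,interpolation=cv2.INTER_CUBIC)]))
a=cv2.imread("pics/top0.png");b=cv2.imread("pics/side0.png")
for n,x,y,(r0,r1,c0,c1) in(("top",a,p,(170,265,195,225)),("side",b,q,(225,290,220,315))):
  print(n,np.abs(x.astype(int)-y)[r0:r1,c0:c1].mean())
```

```text
tcp [ 0.5207 -0.1346  0.3426] x-heading -87.06 yaxis [ 0.0125  0.0013 -0.9999] F [-0.11  0.25 -0.31] t 27.17 open 0.0002
  shift [1.0091 0.3503 0.0255] turn -0.0006
top 14.543040935672515
side 7.141538461538461
```

View pics/r2.png

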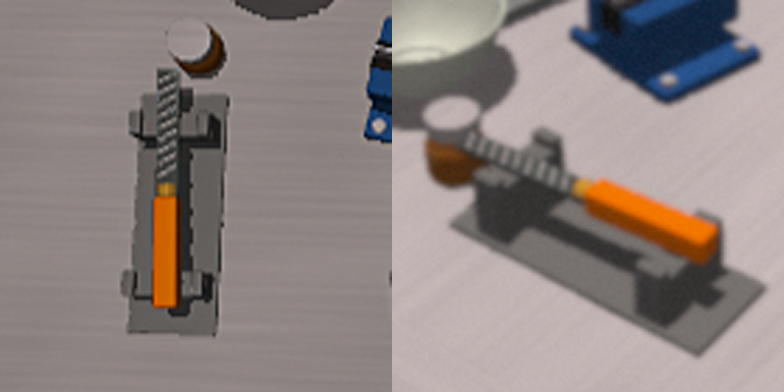

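Run:
```python
from h import *
T=lambda u,v,z:ray("top",190+u/4,135+v/4,z).round(4)
print("far",T(30,236,.0645),T(131,236,.0645),"near",T(22,466,.055),T(115,466,.055))
N=lambda u,v,z:ray("top",150+u/2.8,150+v/2.8,z).round(4)
print("now tip",N(168,69,.0595),"end",N(165,306,.069),"far lips",N(135,124,.0645),N(207,125,.0645),"near",N(128,283,.055),N(194,284,.055))
```

```text
far [0.5801 0.3338 0.0645] [0.5823 0.2632 0.0645] near [0.4204 0.33   0.055 ] [0.4222 0.266  0.055 ]
now tip [0.6377 0.304  0.0595] end [0.4001 0.2881 0.069 ] far lips [0.5794 0.3317 0.0645] [0.5805 0.2598 0.0645] near [0.4216 0.3295 0.055 ] [0.4225 0.2645 0.055 ]
```

Call:
carry_out:
  rows:
    - [1,0,0.025,0]
    - [1,0,0.025,0]
    - [1,0,0.025,0]
    - [1,0,0.025,0]
    - [1,0.1,0.025,0]
    - [1,0.2,0.025,0]
    - [1,0.3,0.025,0]
    - [1,0.35,0.025,0]

```text
clock: 27.93
tcp_pos: [0.5326, -0.2829, 0.2871]
ee_rot: [0.516, -0.51, 0.485, -0.489]
ft_force: [-0.7, 1.3, 0.1]
opening: -0.0001
```

Run:
```python
from h import *
to([.534,-.2855,.267],-87)
```

```text
tcp [ 0.5326 -0.2829  0.2871] x-heading -86.99 yaxis [ 0.0101  0.0028 -0.9999] F [-0.68  1.29  0.06] t 27.93 open -0.0001
  shift [0.0179 0.1342 0.0072] turn 0.0001
```

Measured from its blocks, the rest origin is at x≈0.506 and the file origin at about 0.508, so the file is well placed. Now I'll push the knob with closed fingers.

Call:
carry_out:
  rows:
    - [0.018,0.05,0.007,0]
    - [0.018,0.1,0.007,0]
    - [0.018,0.13,0.007,0]
    - [0.018,0.15,0.007,0]
    - [0.018,0.17,0.007,0]
    - [0.018,0.18,0.007,0]
    - [0.018,0.185,0.007,0]
    - [0.018,0.185,0.007,0]

```text
clock: 28.6
tcp_pos: [0.5341, -0.2855, 0.2596]
ee_rot: [0.516, -0.51, 0.485, -0.489]
ft_force: [0.3, 0.8, 1.2]
opening: -0.0001
```

Run:
```python
from h import *
to([.534,-.2855,.255],-87)
```

```text
tcp [ 0.5341 -0.2855  0.2596] x-heading -86.99 yaxis [ 0.0106  0.0026 -0.9999] F [0.26 0.78 1.17] t 28.6 open -0.0001
  shift [-0.      0.0308 -0.0011] turn 0.0001
```

Call:
carry_out:
  rows:
    - [0,0.005,0,0]
    - [0,0.01,0,0]
    - [0,0.015,0,0]
    - [0,0.02,0,0]
    - [0,0.025,0,0]
    - [0,0.028,0,0]
    - [0,0.03,0,0]
    - [0,0.03,0,0]

```text
clock: 29.27
tcp_pos: [0.5342, -0.2856, 0.2554]
ee_rot: [0.516, -0.51, 0.485, -0.489]
ft_force: [-1.4, 1.4, 6.8]
opening: 0.0001
```

Run:
```python
from h import *
to([.534,-.2855,.254],-87)
```

```text
tcp [ 0.5342 -0.2856  0.2554] x-heading -86.99 yaxis [ 0.0108  0.0024 -0.9999] F [-1.43  1.4   6.77] t 29.27 open 0.0001
  shift [-0.0005  0.0093 -0.0013] turn 0.0001
```

Call:
carry_out:
  rows:
    - [0,0.003,0,0]
    - [0,0.006,0,0]
    - [0,0.009,0,0]
    - [0,0.012,0,0]
    - [0,0.012,0,0]
    - [0,0.012,0,0]
    - [0,0.012,0,0]
    - [0,0.012,0,0]

```text
clock: 29.93
tcp_pos: [0.5343, -0.2856, 0.2552]
ee_rot: [0.516, -0.51, 0.484, -0.489]
ft_force: [-8.1, 5.0, 19.8]
opening: 0.0001
```

Hard stop: 1.8 mm commanded gave only 0.2 mm of motion, and the force rose to about 20 N. The knob is home, so I'll rise and check.

Call:
carry_out:
  rows:
    - [0,-0.1,0,0]
    - [0,-0.3,0,0]
    - [0,-0.5,0,0]
    - [0,-0.7,0,0]
    - [0,-0.7,0,0]
    - [0,-0.7,0,0]
    - [0,-0.7,0,0]
    - [0,-0.7,0,0]

```text
clock: 30.6
tcp_pos: [0.5329, -0.2858, 0.3586]
ee_rot: [0.516, -0.51, 0.485, -0.489]
ft_force: [0.3, -0.4, -0.1]
opening: 0.0001
```

Run:
```python
from h import *
q,d=optics.capture("side");p,_=optics.capture("top");v,u=np.mgrid[0:400,0:640]
m=(q[...,2]>110)&(q[...,1]<60)&(q[...,0]<60)&(u>350)&(u<440);print(m.sum(),v[m].min(),v[m].max(),u[m].mean(),"start: 42 150 156 382.3")
cv2.imwrite("pics/end.png",np.hstack([q[100:330,180:460],p[120:350,180:460]]))
```

```text
48 150 157 382.125 start: 42 150 156 382.3
```

View pics/end.png

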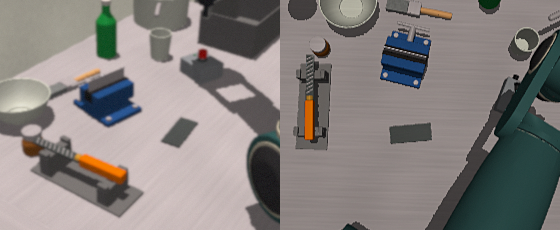

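The knob is back at its starting pixel height. The file lies in its rest, and the cup, jar and spare blade have not moved.

```bash
python3 -c "
from rig import ticket; print(ticket.hand_in())"
```

```text
the job is handed in; nothing more can be done
None
```

The whole job was carried out and handed in at about 31 s on the robot's clock; no verdict was reported.

- **Knob out:** I gripped and lifted it 12.2 mm until the downward pull reached about 11 N, against about 4 N to move it. The image showed it 4–5 px higher, as expected for 12 mm.
- **Strokes:** The blade edge was found by touch at about 106 mm above the table. One forward stroke each was made at vise y ≈ +41, 0 and −40 mm, with the tip going from about 20 mm to 95–98 mm beyond the edge. The normal force estimated from the wrist was about 3–6 N, with 2–3 N of forward drag. The file was lifted clear before each return. I could not read the blade's give directly, only infer it from that drag.
- **File back:** It was released at its original grasp pose. The image puts its origin about 2 mm from the rest's origin along x. A first estimate from the base outline gave 11 mm, but the rest's blocks gave 2 mm, and I trusted the blocks. Both are within the 25 mm limit.
- **Knob home:** I pushed it with the closed fingers to a hard stop at about 20 N. Its pixel height matches the start.
- **Bystanders:** The cup, jar and spare blade look unmoved in the last picture, and the arm was clear of everything.

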